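Find and seat the loose crock lid

ROBOT

A 6-joint arm with a two-finger parallel gripper is mounted at the origin on the work surface. World frame = base frame: x ahead of the robot, y to its left, z up, the work surface at z = 0. Lengths are in m, angles in degrees, forces in N, time in s.
With the tool pointing down it reaches from about 0.35 to 0.85 m from the base axis. Payload 8.1 kg.
Tool frame: the origin (TCP) lies midway between the tips of the shut fingers; the grasp point (between the pads) lies 19 mm behind it (robot.hold_point_z is the distance from the TCP to the grasp point, in m); z points along the fingers, y is the line along which they close (so a half turn about z gives the same grasp; the last joint's range is limited). The gripper opens to 93 mm and grips with 3 to 60 N. Pads are 15 mm wide; open, the fingers measure 128 mm over their backs; the gripper's body (75 mm by 188 mm) begins 65 mm behind the grasp point.
Start: joints at [65.982, 7.471, 85.268, -0, 87.261, -4.893], TCP at [0.197, 0.567, 0.219] pointing down, gripper open.
Joint ranges: [-169.43, 169.43], [-51.17, 129.36], [1.28, 143.12], [-76.62, 256.62], [0, 156.53], [-152.29, 152.29]. Speed limits (degrees/s): [136.94, 136.94, 159.86, 180, 180, 180].

INTERFACE

Orientations are given as a 3x3 rotation matrix whose columns are the frame's x, y, z axes.
In Python, from cell import robot gives the robot as it stands.
- The arm moves only by the shell command python3 -m creep 'ROWS' [OPENING] [FORCE]. ROWS is JSON, a list of rows, each a list of 2 entries, a list of its own where there are three numbers: the shift along the world's x, y, z in cm, then the turn, a rotation vector about the world's x, y, z in rad. In form: [[[dx, dy, dz], [wx, wy, wz]], ...]. A call has exactly 10 rows; each row is the pose to reach, as a shift and turn from the pose commanded when the call began; what a row does not reach only later rows make up. A row lasts 1/8 s, in which the tool goes at most 62.5 mm and 10.7 degrees, less where a joint would pass 70% of its speed; a pose out of reach is approached as far as the arm can. A call with a gripper value outside its range is refused whole. OPENING is the closure, from 0 (fully open) to 1 (shut), set as the call begins (- or left out, the last holds). The fingers move at their own pace and stop on an object; FORCE is the grip in N (left out, the last holds). Time passes only in rows, so rows that repeat a pose let the fingers close, or fill a call up. It gives the time, the measured TCP pose, the force, the opening and the grip force at its end, in the units of the state.
- robot.sense(): the state, without advancing time (a new reading comes with each control period).
- robot.camera(name): name is "side" or "top" or "wrist"; returns a dict with "img" (384x512x3 uint8, red, green, blue), "depth" (384x512 float32, m along the optical axis (not along the pixel's ray), 0 where there is no reading), "intrinsics" (3x3 intrinsics, pixels), "R" (3x3) and "t" (3): a world point X has camera coordinates R X + t; the wrist camera has in their place "tool_from_camera" (4x4, takes a point from camera to tool coordinates, whose origin is the TCP and whose axes are the flange's). Camera axes: x right, y down, z forward; pixel columns grow to the right and rows downward; lengths in m; the calibration is good to about 2 mm. A picture is of the moment at which its call begins: read the wrist's pose just before it.
- robot.job_done(): hands the job in; it is judged then, once.
The state is a dict: "clock": time; "joint_positions": joint angles; "qd": joint speeds; "effort": joint torques, N m; "eef_pos": TCP position; "orientation": TCP orientation; "ft_force": force on the tool from outside, world axes, zero at the start; "moment": the same for the moment, N m; "grip_width": finger opening in m; "grasp_force": force on a finger pad.
Only numpy, scipy, OpenCV 4.12 (cv2) and the standard library are available. Lean on these libraries where they do the work, as an engineer would, in place of code of your own. Each camera call takes 0.05 s, during which the arm holds its last target. There are 200 camera calls.

TASK

One of the four steel lids on the topping rail is not seated: press lightly near the rims of the lids, one after another, until you find the one that rocks, then push that lid straight down by its knob until it is fully home and level. Only press: do not pull any lid up, do not bear down on the lids with great force, and leave the quiche, bowl, bottle and tongs where they are.

Things in the scene. Friction and masses are not known exactly. Their poses are not given: they have to be found in the camera images.
- rail: low aluminium topping rail fixed to the counter, 150 x 500 x 45 mm (x, y, z), origin under its centre, long side along y. Four round white crocks are let into it in a row along y (at -177, -59, 59, 177 mm), each with a lid. Rim heights differ from crock to crock by up to 12 mm, so a lid's height does not tell if it is loose; which lid covers which crock changes.
- lid_a_top (a point): centre of the flat knob top of one of four identical round steel lids; z is the lid's axis (up when level). Lid 100 mm across, its flat face 20 mm below this point; knob head 24 mm across. Knob tops stand 85 to 115 mm above the counter. A seated lid gives under 1 mm; the loose one (any of the four), pressed 34 mm off centre with 2 to 4 N, tips: that spot sinks about 4 mm and springs back.
- lid_a (a joint): how far lid a has gone down since the start, m: 0 at the start for every lid, loose or not; tipping does not change it; negative if pulled up. The loose lid stands level 5.5 mm above its rim; over 7 N (10 to 15 N to be sure) straight down on its knob slides it to 0.0055, where it meets the rim all round, stays and no longer rocks.
- lid_b_top (a point): centre of the flat knob top of one of four identical round steel lids; z is the lid's axis (up when level). Lid 100 mm across, its flat face 20 mm below this point; knob head 24 mm across. Knob tops stand 85 to 115 mm above the counter. A seated lid gives under 1 mm; the loose one (any of the four), pressed 34 mm off centre with 2 to 4 N, tips: that spot sinks about 4 mm and springs back.
- lid_b (a joint): how far lid b has gone down since the start, m: 0 at the start for every lid, loose or not; tipping does not change it; negative if pulled up. The loose lid stands level 5.5 mm above its rim; over 7 N (10 to 15 N to be sure) straight down on its knob slides it to 0.0055, where it meets the rim all round, stays and no longer rocks.
- lid_c_top (a point): centre of the flat knob top of one of four identical round steel lids; z is the lid's axis (up when level). Lid 100 mm across, its flat face 20 mm below this point; knob head 24 mm across. Knob tops stand 85 to 115 mm above the counter. A seated lid gives under 1 mm; the loose one (any of the four), pressed 34 mm off centre with 2 to 4 N, tips: that spot sinks about 4 mm and springs back.
- lid_c (a joint): how far lid c has gone down since the start, m: 0 at the start for every lid, loose or not; tipping does not change it; negative if pulled up. The loose lid stands level 5.5 mm above its rim; over 7 N (10 to 15 N to be sure) straight down on its knob slides it to 0.0055, where it meets the rim all round, stays and no longer rocks.
- lid_d_top (a point): centre of the flat knob top of one of four identical round steel lids; z is the lid's axis (up when level). Lid 100 mm across, its flat face 20 mm below this point; knob head 24 mm across. Knob tops stand 85 to 115 mm above the counter. A seated lid gives under 1 mm; the loose one (any of the four), pressed 34 mm off centre with 2 to 4 N, tips: that spot sinks about 4 mm and springs back.
- lid_d (a joint): how far lid d has gone down since the start, m: 0 at the start for every lid, loose or not; tipping does not change it; negative if pulled up. The loose lid stands level 5.5 mm above its rim; over 7 N (10 to 15 N to be sure) straight down on its knob slides it to 0.0055, where it meets the rim all round, stays and no longer rocks.
- quiche: small round quiche, 94 mm across, 32 mm high, loose, origin under its centre: leave alone
- ramekin: small white bowl, 80 mm across, 45 mm high, loose, origin under its centre: leave alone
- sauce: amber sauce bottle, 56 mm across, 150 mm high, loose, standing, origin under its centre: leave alone
- tongs: steel serving tongs lying flat, about 250 mm long along x, 65 mm wide, 14 mm high, loose, origin under the middle: leave alone
There are look-alikes about, which are no part of the job. Leave any purple look-alike of the part that bears lid_c_top alone.

How it is judged (in metres and radians):
On the way:
1. the loose lid has been found: pressed near its rim, it has tipped by more than 0.04 rad (2.3 degrees) (((angle between lid_a_top's own z axis and vertical above 0.04 rad and contact force between the fingers and lid_a above 0.3 N) or (angle between lid_b_top's own z axis and vertical above 0.04 rad and contact force between the fingers and lid_b above 0.3 N) or (angle between lid_c_top's own z axis and vertical above 0.04 rad and contact force between the fingers and lid_c above 0.3 N) or (angle between lid_d_top's own z axis and vertical above 0.04 rad and contact force between the fingers and lid_d above 0.3 N))), for 0.1 s.
At the end, for the whole second after the job is handed in: the loose lid has gone down at least 4.5 mm of its 5.5 mm and stays there, no lid stands more than 1 mm higher than at the start, all four lids are level within 0.02 rad, and the quiche, bowl, bottle and tongs are within 20 mm of where they stood (value of joint any of lid_a, lid_b, lid_c, lid_d above 0.0045 m and value of joint each of lid_a, lid_b, lid_c, lid_d above -0.001 m and angle between each of lid_a_top, lid_b_top, lid_c_top, lid_d_top's own z axis and vertical below 0.02 rad and distance of each of quiche, ramekin, sauce, tongs from where it was at the start of the episode below 0.02 m); the robot touches nothing.
It fails at once if a lid is pulled up (more than 4 mm above where it stood) (value of joint any of lid_a, lid_b, lid_c, lid_d below -0.004 m).
It fails at once if a lid is pressed with great force (over 45 N) (contact force between the fingers and lid_a above 45 N or contact force between the fingers and lid_b above 45 N or contact force between the fingers and lid_c above 45 N or contact force between the fingers and lid_d above 45 N).
It fails at once if the quiche, bowl, bottle or tongs is moved more than 20 mm or lifted (distance of any of quiche, ramekin, sauce, tongs from where it was at the start of the episode above 0.02 m).
It also fails if it takes over 58 s, if anything falls off the work surface, if the arm or the gripper's body presses on something with over 40 N, if the wrist force passes 120 N, or if a joint passes its speed limit or range.

## Working session

There is one attempt and no reset: what is moved stays moved. The work goes in short steps, Python scripts to look and compute and a shell command to move; the robot and the scene stay as the last step left them, time stands still between calls to the robot, and variables do not carry over. Pictures are saved under pics/ and viewed, at most 10 in all, crops included, and the job is handed in when it is done.

```bash
mkdir -p pics; cat > h.py <<'E'
from cell import robot
import numpy as np, cv2
def grab(n):
    c=robot.camera(n); return c
def save(n,f):
    c=robot.camera(n); cv2.imwrite('pics/'+f,cv2.cvtColor(c['img'],cv2.COLOR_RGB2BGR)); np.savez('pics/'+f[:-4],**c); return c
def pts(c):
    K=np.array(c['intrinsics']);d=c['depth'];v,u=np.mgrid[:384,:512]
    P=np.stack([(u-K[0,2])/K[0,0]*d,(v-K[1,2])/K[1,1]*d,d],-1)
    return (P-np.array(c['t']))@np.array(c['R'])
E
python3 - <<'E'
from h import *
save('top','top.png');save('side','side.png')
a=cv2.imread('pics/top.png')
print(robot.sense())
E
```

```text
{'clock': 0.1, 'joint_positions': array([ 6.59818104e+01,  7.51276521e+00,  8.53207335e+01, -8.28391426e-04,
        8.72611130e+01, -4.89228802e+00]), 'qd': array([ 0.06739295, -0.03445995, -0.23482265, -0.02385565, -0.08542722,
       -0.12914803]), 'effort': array([ 6.62643470e-04, -5.61333597e+01, -4.93097770e+01,  7.69787841e-02,
        2.88713083e-02, -8.90644742e-05]), 'eef_pos': array([0.19636068, 0.56643366, 0.21769376]), 'orientation': array([[-9.44801080e-01,  3.27643840e-01, -6.58925396e-04],
       [ 3.27644478e-01,  9.44799875e-01, -1.51418792e-03],
       [ 1.26438285e-04, -1.64649965e-03, -9.99998637e-01]]), 'ft_force': array([-0.37008096, -0.08025914, -0.16329439]), 'moment': array([-0.07097792,  0.02914694,  0.02348762]), 'grasp_force': 0.0, 'grip_width': 0.09323104805007694}
```

View pics/top.png

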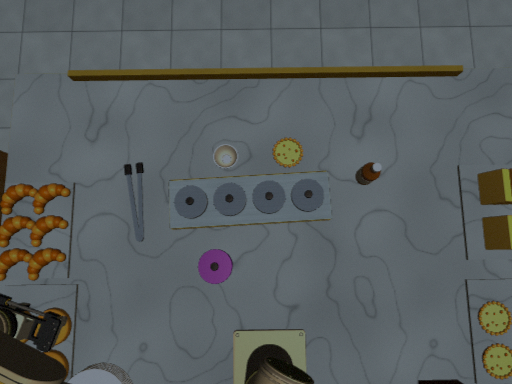

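View pics/side.png

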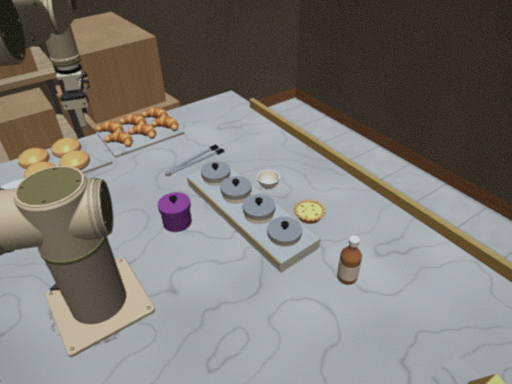

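The top view shows four steel lids on the rail at pixels (190,201), (230,198), (269,197) and (308,194). Look-alikes: the purple lidded pot at (215,266), which I leave alone. The bowl is at (226,156), the quiche at (287,152), the bottle at (369,173) and the tongs at (136,203).

```bash
python3 - <<'E'
from h import *
c=dict(np.load('pics/top.npz'));P=pts(c)
g=cv2.cvtColor(c['img'],cv2.COLOR_RGB2GRAY)
for u,v in [(190,201),(230,198),(269,197),(308,194)]:
    w=P[v-18:v+19,u-18:u+19].reshape(-1,3); gg=g[v-18:v+19,u-18:u+19].reshape(-1)
    z=w[:,2]; zt=np.percentile(z,99.5)
    k=w[z>zt-.008]; f=w[(z>zt-.026)&(z<zt-.014)]
    d=w[gg<60]
    print('knob',k.mean(0).round(4),len(k),'face',np.median(f,0).round(4),((f.min(0)+f.max(0))/2).round(4),len(f),'dark',d.mean(0).round(4),len(d))
for n,u,v in [('purple',215,266),('bowl',226,156),('quiche',287,152),('sauce',376,167),('railL',171,205),('railR',327,195)]: print(n,P[v,u].round(3))
big=cv2.resize(c['img'][160:300,150:350],(800,560),interpolation=cv2.INTER_CUBIC);cv2.imwrite('pics/crop.png',big[...,::-1])
E
```

```text
knob [0.4761 0.2044 0.2427] 47 face [0.4945 0.2282 0.0792] [0.4948 0.2311 0.0828] 506 dark [0.4851 0.2201 0.1041] 75
  return _methods._mean(a, axis=axis, dtype=dtype,
  ret = um.true_divide(
Traceback (most recent call last):
ValueError: zero-size array to reduction operation minimum which has no identity
```

```bash
python3 - <<'E'
from h import *
c=dict(np.load('pics/top.npz'));P=pts(c)
g=cv2.cvtColor(c['img'],cv2.COLOR_RGB2GRAY)
r,uu=np.mgrid[:384,:512]
K=c['intrinsics'];R=c['R'];C=-R.T@c['t'];print('cam',C)
def cast(u,v,z):
    d=R.T@np.linalg.inv(K)@[u,v,1]; return C+d*(z-C[2])/d[2]
for u,v in [(190,201),(230,198),(269,197),(308,194)]:
    rr=np.hypot(uu-u,r-v)
    m=(g<70)&(rr<9); cu,cv_=uu[m].mean(),r[m].mean()
    zk=np.median(P[...,2][(rr<3)&(P[...,2]>.05)]); an=(rr>8)&(rr<14); zf=np.median(P[...,2][an])
    print(round(cu,1),round(cv_,1),m.sum(),'zk',zk.round(4),'zf',zf.round(4),'std',P[...,2][an].std().round(4),'knob xy',cast(cu,cv_,zf+.018).round(4))
for n,u,v in [('purple',215,266),('bowl',226,156),('quiche',287,152),('sauce',376,167),('railL',171,205),('railR',327,195)]: print(n,np.median(P[v-2:v+3,u-2:u+3].reshape(-1,3),0).round(3))
big=cv2.resize(c['img'][160:300,150:350],(800,560),interpolation=cv2.INTER_CUBIC);cv2.imwrite('pics/crop.png',big[...,::-1])
E
```

```text
cam [0.34740021 0.02160662 1.22851226]
189.4 200.5 66 zk 0.0972 zf 0.0783 std 0.08 knob xy [0.4941 0.2296 0.0963]
229.0 197.9 66 zk 0.102 zf 0.0825 std 0.0975 knob xy [0.4996 0.1123 0.1005]
268.7 195.5 64 zk 0.1019 zf 0.0825 std 0.0021 knob xy [ 0.5056 -0.005   0.1005]
308.1 193.5 62 zk 0.0925 zf 0.0725 std 0.0569 knob xy [ 0.5113 -0.1228  0.0905]
purple [0.303 0.152 0.103]
bowl [0.651 0.13  0.005]
quiche [ 0.657 -0.068  0.026]
sauce [ 0.577 -0.312  0.149]
railL [0.487 0.296 0.044]
railR [ 0.512 -0.187  0.043]
```

View pics/crop.png

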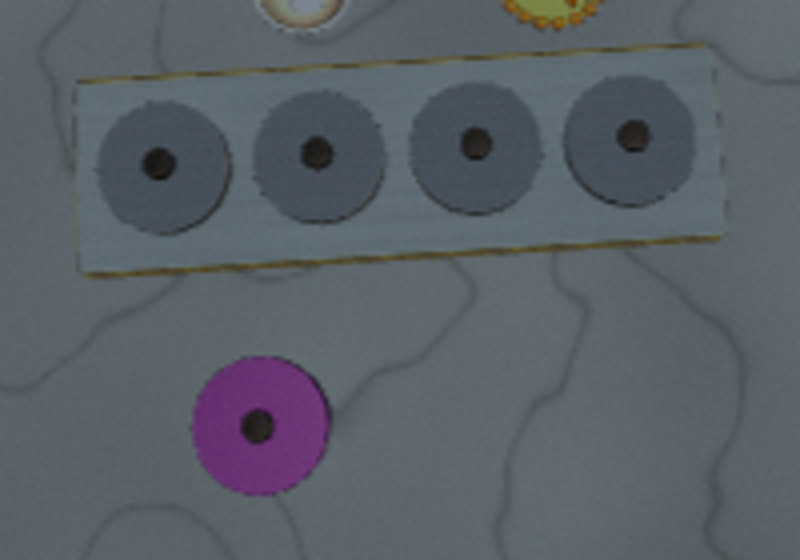

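```bash
python3 -m creep '[[[3.3,-4.2,0],[0,0,0.04]],[[6.6,-8.5,0],[0,0,0.08]],[[9.9,-12.7,0],[0,0,0.12]],[[13.2,-17,-2],[0,0,0.17]],[[16.5,-21.2,-4],[0,0,0.21]],[[19.8,-25.4,-6],[0,0,0.25]],[[23.1,-29.7,-8],[0,0,0.29]],[[26.3,-33.9,-9.5],[0,0,0.333]],[[26.3,-33.9,-10.5],[0,0,0.333]],[[26.3,-33.9,-10.5],[0,0,0.333]]]' 1 10
```

```text
clock: 1.35
eef_pos: [0.4585, 0.2277, 0.1124]
orientation: [[-1.0, 0.002, -0.003], [0.002, 1.0, -0.001], [0.003, -0.001, -1.0]]
ft_force: [0.1, 0.5, -0.1]
grip_width: 0.0014
grasp_force: 0.0
```

```bash
python3 -m creep '[[[0,0,-1],[0,0,0]],[[0,0,-2],[0,0,0]],[[0,0,-2.7],[0,0,0]],[[0,0,-3.0],[0,0,0]],[[0,0,-3.1],[0,0,0]],[[0,0,-3.2],[0,0,0]],[[0,0,-3.3],[0,0,0]],[[0,0,-3.4],[0,0,0]],[[0,0,-3.4],[0,0,0]],[[0,0,-3.4],[0,0,0]]]'
```

```text
clock: 2.6
eef_pos: [0.4596, 0.2279, 0.0797]
orientation: [[-1.0, 0.001, 0.0], [0.001, 1.0, 0.0], [-0.0, 0.0, -1.0]]
ft_force: [-0.3, -0.0, 0.8]
grip_width: 0.0009
grasp_force: 0.0
```

```bash
python3 -m creep '[[[0,0,-0.03],[0,0,0]],[[0,0,-0.06],[0,0,0]],[[0,0,-0.1],[0,0,0]],[[0,0,-0.12],[0,0,0]],[[0,0,-0.15],[0,0,0]],[[0,0,-0.15],[0,0,0]],[[0,0,-0.15],[0,0,0]],[[0,0,-0.15],[0,0,0]],[[0,0,-0.15],[0,0,0]],[[0,0,-0.15],[0,0,0]]]'
```

```text
clock: 3.85
eef_pos: [0.4597, 0.2279, 0.0791]
orientation: [[-1.0, 0.001, 0.0], [0.001, 1.0, -0.0], [-0.0, -0.0, -1.0]]
ft_force: [-4.7, -1.6, 10.1]
grip_width: 0.0004
grasp_force: 5.0
```

```bash
python3 -m creep '[[[0,0,3.6],[0,0,0]],[[0.1,-3,4],[0,0,0]],[[0.3,-7,4],[0,0,0]],[[0.6,-11.7,4],[0,0,0]],[[0.6,-11.7,3],[0,0,0]],[[0.6,-11.7,1.5],[0,0,0]],[[0.6,-11.7,0.9],[0,0,0]],[[0.6,-11.7,0.7],[0,0,0]],[[0.6,-11.7,0.6],[0,0,0]],[[0.6,-11.7,0.5],[0,0,0]]]'; python3 -m creep '[[[0,0,0],[0,0,0]],[[0,0,-0.03],[0,0,0]],[[0,0,-0.06],[0,0,0]],[[0,0,-0.06],[0,0,0]],[[0,0,-0.06],[0,0,0]],[[0,0,-0.06],[0,0,0]],[[0,0,-0.06],[0,0,0]],[[0,0,-0.06],[0,0,0]],[[0,0,-0.06],[0,0,0]],[[0,0,-0.06],[0,0,0]]]'
```

```text
clock: 5.1
eef_pos: [0.4658, 0.1112, 0.0834]
orientation: [[-1.0, 0.0, 0.001], [0.0, 1.0, 0.0], [-0.001, 0.0, -1.0]]
ft_force: [-0.0, 1.0, -0.6]
grip_width: 0.0007
grasp_force: 0.2
clock: 6.35
eef_pos: [0.4656, 0.1109, 0.0826]
orientation: [[-1.0, 0.001, 0.0], [0.001, 1.0, 0.0], [-0.0, 0.0, -1.0]]
ft_force: [1.3, 0.8, 1.6]
grip_width: 0.0004
grasp_force: 0.4
```

Just touching; press 1.2 mm more.

```bash
python3 -m creep '[[[0,0,-0.03],[0,0,0]],[[0,0,-0.06],[0,0,0]],[[0,0,-0.09],[0,0,0]],[[0,0,-0.12],[0,0,0]],[[0,0,-0.12],[0,0,0]],[[0,0,-0.12],[0,0,0]],[[0,0,-0.12],[0,0,0]],[[0,0,-0.12],[0,0,0]],[[0,0,-0.12],[0,0,0]],[[0,0,-0.12],[0,0,0]]]'
```

```text
clock: 7.6
eef_pos: [0.4655, 0.1109, 0.0813]
orientation: [[-1.0, 0.001, -0.0], [0.001, 1.0, -0.0], [0.0, -0.0, -1.0]]
ft_force: [-0.9, 1.2, 2.3]
grip_width: 0.0008
grasp_force: 1.1
```

Lid 2 yields at low force: it looks like the loose one. Tip a bit further and check.

```bash
python3 -m creep '[[[0,0,-0.03],[0,0,0]],[[0,0,-0.06],[0,0,0]],[[0,0,-0.09],[0,0,0]],[[0,0,-0.12],[0,0,0]],[[0,0,-0.15],[0,0,0]],[[0,0,-0.15],[0,0,0]],[[0,0,-0.15],[0,0,0]],[[0,0,-0.15],[0,0,0]],[[0,0,-0.15],[0,0,0]],[[0,0,-0.15],[0,0,0]]]'; python3 - <<'E'
from h import *
c=save('side','tip.png')
cv2.imwrite('pics/tipc.png',cv2.resize(c['img'][140:270,170:340],(680,520),interpolation=cv2.INTER_CUBIC)[...,::-1])
E
```

```text
clock: 8.85
eef_pos: [0.4655, 0.1109, 0.08]
orientation: [[-1.0, 0.001, -0.0], [0.001, 1.0, 0.0], [0.0, 0.0, -1.0]]
ft_force: [-5.4, 0.9, 6.0]
grip_width: 0.0007
grasp_force: 3.0
```

View pics/tipc.png

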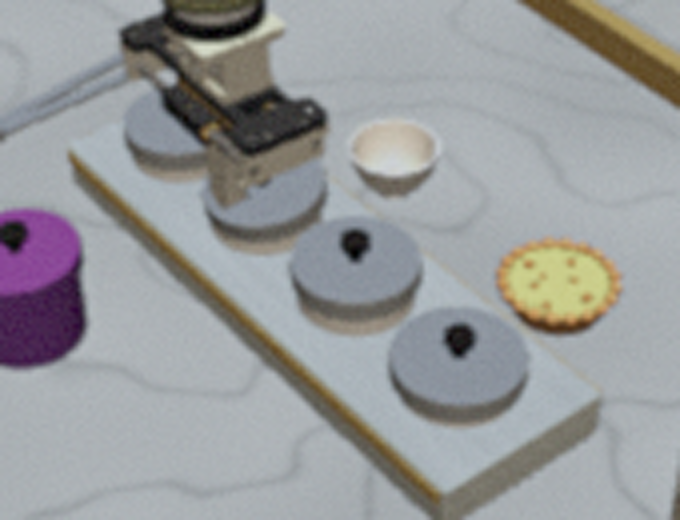

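The crop shows the shut fingers on the near edge of lid 2 at (240,185). That edge has sunk about 3.3 mm under 2–6 N, whereas lid 1 gave 0.6 mm at 10 N, so lid 2 is the loose one. Next, its knob.

```bash
python3 -m creep '[[[0,0,1],[0,0,0]],[[0,0,4],[0,0,0]],[[1.7,0.1,4.2],[0,0,0]],[[3.4,0.15,4.2],[0,0,0]],[[3.4,0.15,3.3],[0,0,0]],[[3.4,0.15,2.8],[0,0,0]],[[3.4,0.15,2.6],[0,0,0]],[[3.4,0.15,2.5],[0,0,0]],[[3.4,0.15,2.4],[0,0,0]],[[3.4,0.15,2.4],[0,0,0]]]'; python3 -m creep '[[[0,0,-0.03],[0,0,0]],[[0,0,-0.06],[0,0,0]],[[0,0,-0.09],[0,0,0]],[[0,0,-0.12],[0,0,0]],[[0,0,-0.15],[0,0,0]],[[0,0,-0.15],[0,0,0]],[[0,0,-0.15],[0,0,0]],[[0,0,-0.15],[0,0,0]],[[0,0,-0.15],[0,0,0]],[[0,0,-0.15],[0,0,0]]]'
```

```text
clock: 10.15
eef_pos: [0.4996, 0.1124, 0.104]
orientation: [[-1.0, 0.001, 0.0], [0.001, 1.0, 0.0], [-0.0, 0.0, -1.0]]
ft_force: [0.6, 1.4, 0.3]
grip_width: 0.0007
grasp_force: 0.0
clock: 11.4
eef_pos: [0.5001, 0.1124, 0.1032]
orientation: [[-1.0, 0.001, 0.001], [0.001, 1.0, 0.0], [-0.001, 0.0, -1.0]]
ft_force: [-1.5, -1.5, 5.7]
grip_width: 0.0001
grasp_force: 3.3
```

```bash
python3 -m creep '[[[0,0,-0.05],[0,0,0]],[[0,0,-0.1],[0,0,0]],[[0,0,-0.15],[0,0,0]],[[0,0,-0.2],[0,0,0]],[[0,0,-0.25],[0,0,0]],[[0,0,-0.3],[0,0,0]],[[0,0,-0.35],[0,0,0]],[[0,0,-0.4],[0,0,0]],[[0,0,-0.4],[0,0,0]],[[0,0,-0.4],[0,0,0]]]'
```

```text
clock: 12.65
eef_pos: [0.5001, 0.1124, 0.0992]
orientation: [[-1.0, 0.001, 0.001], [0.001, 1.0, 0.0], [-0.001, 0.0, -1.0]]
ft_force: [-1.4, -0.8, 7.0]
grip_width: 0.0003
grasp_force: 3.3
```

It slides at about 7 N. Push the rest of the way.

```bash
python3 -m creep '[[[0,0,-0.05],[0,0,0]],[[0,0,-0.1],[0,0,0]],[[0,0,-0.15],[0,0,0]],[[0,0,-0.2],[0,0,0]],[[0,0,-0.23],[0,0,0]],[[0,0,-0.26],[0,0,0]],[[0,0,-0.26],[0,0,0]],[[0,0,-0.26],[0,0,0]],[[0,0,-0.26],[0,0,0]],[[0,0,-0.26],[0,0,0]]]'
```

```text
clock: 13.9
eef_pos: [0.5, 0.1125, 0.0978]
orientation: [[-1.0, 0.001, 0.001], [0.001, 1.0, -0.0], [-0.001, -0.0, -1.0]]
ft_force: [-8.5, -1.2, 16.4]
grip_width: 0.0005
grasp_force: 9.0
```

Firm stop at 16 N after about 5.5 mm. I'll back off and verify.

```bash
python3 -m creep '[[[0,0,0.3],[0,0,0]],[[0,0,1.5],[0,0,0]],[[0,0,4],[0,0,0]],[[0,0,8],[0,0,0]],[[-3,0,10],[0,0,0]],[[-8,0,10],[0,0,0]],[[-12,0,10],[0,0,0]],[[-12,0,10],[0,0,0]],[[-12,0,10],[0,0,0]],[[-12,0,10],[0,0,0]]]'; python3 - <<'E'
from h import *
a=pts(dict(np.load('pics/side.npz')));c=save('side','after.png');b=pts(c)
t0=pts(dict(np.load('pics/top.npz')));t1=pts(save('top','top2.png'))
r,uu=np.mgrid[:384,:512]
for u,v in [(190,201),(230,198),(269,197),(308,194)]:
    rr=np.hypot(uu-u,r-v);an=(rr>7)&(rr<14)
    print([np.median(t[...,2][m]).round(4) for t in(t0,t1) for m in(an,rr<3)])
    m=an&(t1[...,2]>.06)&(t1[...,2]<.09)
    if m.sum()>50:
        q=t1[m];print('tilt',np.linalg.lstsq(np.c_[q[:,:2],np.ones(len(q))],q[:,2],rcond=None)[0][:2].round(3))
cv2.imwrite('pics/afterc.png',cv2.resize(c['img'][140:270,170:340],(680,520),interpolation=cv2.INTER_CUBIC)[...,::-1])
E
```

```text
clock: 15.15
eef_pos: [0.3804, 0.1123, 0.196]
orientation: [[-1.0, 0.001, 0.0], [0.001, 1.0, -0.0], [-0.0, -0.0, -1.0]]
ft_force: [-0.3, -0.2, -0.2]
grip_width: 0.0006
grasp_force: 0.0
[np.float64(0.0782), np.float64(0.0972), np.float64(0.0797), np.float64(0.0977)]
tilt [-0.004  0.004]
[np.float64(0.0825), np.float64(0.102), np.float64(0.0796), np.float64(0.5912)]
tilt [-0.001  0.013]
[np.float64(0.0825), np.float64(0.1019), np.float64(0.0822), np.float64(0.103)]
tilt [ 0.002 -0.011]
[np.float64(0.0725), np.float64(0.0925), np.float64(0.0723), np.float64(0.0925)]
tilt [0.005 0.007]
```

View pics/afterc.png

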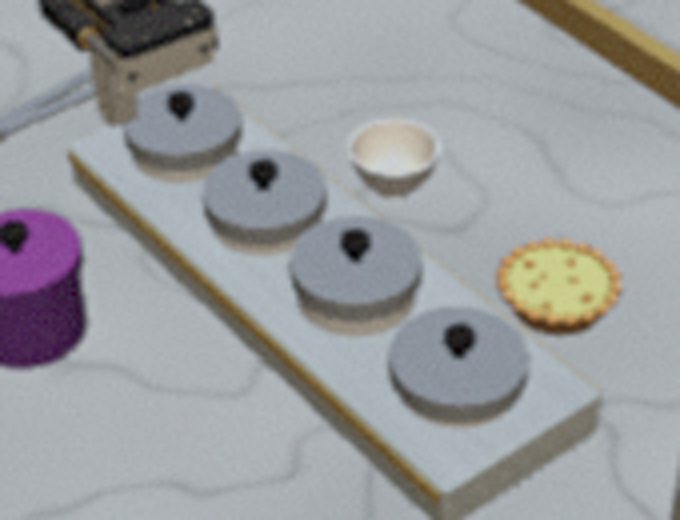

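The crop shows lid 2 (265,195) level and sitting lower, with everything else in place. One numeric side-view check before handing in.

```bash
python3 - <<'E'
from h import *
for f in('side','after'):
    p=pts(dict(np.load(f'pics/{f}.npz'))).reshape(-1,3)
    for k in [(.4941,.2296),(.4996,.1123),(.5056,-.005),(.5113,-.1228)]:
        rr=np.hypot(p[:,0]-k[0],p[:,1]-k[1]);q=p[(rr>.018)&(rr<.042)&(p[:,2]>.065)&(p[:,2]<.09)]
        print(f,len(q),np.median(q[:,2]).round(4),np.linalg.lstsq(np.c_[q[:,:2],np.ones(len(q))],q[:,2],rcond=None)[0][:2].round(3))
E
```

```text
side 215 0.079 [0.002 0.002]
side 253 0.0832 [-0.002  0.002]
side 303 0.0829 [-0.002  0.004]
side 364 0.0729 [-0.002  0.   ]
after 204 0.079 [-0.005  0.004]
after 256 0.0775 [-0.001  0.002]
after 304 0.0828 [-0.002 -0.003]
after 361 0.0727 [-0.003  0.007]
```

Lid 2 is down 5.7 mm, and all four lids are level.

```bash
python3 -c "from cell import robot; print(robot.job_done())"
```

```text
the job is handed in; nothing more can be done
None
```

I found the loose lid and pushed it home by its knob: it is the second from the robot's left on the rail, it went down about 5.7 mm by the side camera, all four lids measure level, and the job was handed in at about 15 s of the 58 s allowed (lids 3 and 4 were not pressed).

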